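True up a glass dish on the hand turntable

TASK

The glass dish sits off-centre on the hand turntable. Turn the turntable slowly until the dish's high side, where its rim swings out farthest, stands right at the fixed pointer, and stop there; only then push the dish straight in from the pointer's side, sliding it on the plate until it is central on the turntable to within 5 mm. Do not touch the dish while its high side is elsewhere, do not lift it, and leave the pointer and the other things on the bench undisturbed.

Things in the scene. Friction and masses are not known exactly. Their poses are not given: they have to be found in the camera images.
- turntable_axis (a point): Point on the turntable's vertical axis at the top of its round dark steel plate (184 mm across, 73 mm above the bench; two thin bright rings, 160 and 176 mm across, are concentric with it). It stands on a fixed grey foot, 164 mm across and 20 mm high, with a 70 mm wide bearing housing. The dish is central when its centre is straight above this point.
- wheel (a joint): Angle of the turntable about its vertical axis, rad, growing anticlockwise seen from above; it turns without end, stiffly (about 0.12 N m, 1 to 2 N at the rim), and stays where it is left. The plate and the lobed hand rim beneath it turn as one and carry the dish along.
- lobe (a point): Centre of the top of one of the eight equal lobes of the black hand rim: upright discs 40 mm across on 28 mm wide webs, centres 112 mm from the axis, every 45 degrees, tops 70 and undersides 52 mm above the bench. Between neighbours, outside the plate, is a gap about 45 mm wide, open below to under 25 mm above the bench, where a fingertip can go in from above and push a lobe sideways.
- dish_centre (a point): Centre of the round, open, straight-walled glass dish, half-way up (14 mm above its underside). Outside diameter 150 mm, height 28, wall 3 mm, 0.3 kg, white filter paper flat in its bottom. Loose on the plate (rim 101 mm above the bench), at first 10 to 17 mm off the axis; slides under about 1 to 4 N. Its high side lies in the direction from the axis to this point.
- dish: The same loose glass dish. This is a reference point on its underside, 13.5 mm beside its middle: for the dish's position use dish_centre.
- pointer_tip (a point): Sharp end of the fixed level pointer rod, 95 mm from the turntable's axis, 77.5 mm above the bench (beside the foot of the dish wall); its x axis points level along the rod, away from the axis. Rod 5 mm thick, top 80 mm above the bench: a fingertip can pass above it and push the upper half of the dish wall. With the high side at the pointer, 3 to 10 mm of air stay between tip and dish.
- pointer_stand: Low laboratory support stand, fixed to the bench, that holds the pointer rod: foot 85 x 130 mm, post 12 mm thick and 154 mm high at 230 mm from the turntable's axis with an aluminium boss head. Its origin is on the bench on the turntable's axis; x points from the axis to the stand.
- tube_rack: Bystander: orange microtube rack 100 x 200 x 28 mm, origin at the centre of its underside.
- tip_box: Bystander: blue pipette-tip box 85 x 125 x 57 mm, origin at the centre of its underside.
- bottle: Bystander: amber reagent bottle, 72 mm across, 150 mm high, origin at the centre of its underside.
- forceps: Bystander: steel forceps 156 mm long lying on the bench, origin under their middle.

How it is judged (in metres and radians):
On the way:
1. the dish's high side is at the pointer (dish centre within 4 mm of the pointer's line, at least 7 mm from the axis towards the pointer) and the turntable is stopped (x of dish_centre in the frame of pointer_tip above -0.088 m and y of dish_centre in the frame of pointer_tip between -0.004 and 0.004 m and velocity of joint wheel between -0.05 and 0.05 rad/s), for 0.4 s.
At the end, for the whole second after the job is handed in: The dish lies flat on the plate with its centre within 5 mm of the turntable's axis, dish and turntable at rest, the bystanders within 30 mm of where they were (horizontal distance between dish_centre and turntable_axis below 0.005 m and z of dish_centre in the frame of turntable_axis between 0.011 and 0.017 m and angle between dish_centre's own z axis and vertical below 0.05 rad and linear speed of dish below 0.01 m/s and velocity of joint wheel between -0.05 and 0.05 rad/s and distance of each of tube_rack, tip_box, bottle, forceps from where it was at the start of the episode below 0.03 m); the robot touches nothing.
It fails at once if the robot pressed on the dish while its high side was away from the pointer (dish centre more than 8 mm to either side of the pointer's line, or more than 7 mm past the axis) ((y of dish_centre in the frame of pointer_tip above 0.008 m or y of dish_centre in the frame of pointer_tip below -0.008 m or x of dish_centre in the frame of pointer_tip below -0.102 m) and contact force between any of the fingers, the arm and dish above 0.8 N).
It fails at once if the dish was lifted off the plate by more than 6 mm (z of dish_centre in the frame of turntable_axis above 0.02 m).
It fails at once if the turntable was spun faster than 3 rad/s (velocity of joint wheel above 3 rad/s or velocity of joint wheel below -3 rad/s).
It fails at once if the pointer or its stand was knocked or leaned on with more than 5 N (contact force between anything else and pointer_stand above 5 N).
It fails at once if a bystander was pushed more than 30 mm or knocked over (distance of any of tube_rack, tip_box, bottle, forceps from where it was at the start of the episode above 0.03 m or angle between any of tube_rack, tip_box, bottle, forceps's own z axis and vertical above 0.5 rad).
It also fails if it takes over 58 s, if anything falls off the work surface, if the arm or the gripper's body presses on something with over 40 N, if the wrist force passes 120 N, or if a joint passes its speed limit or range.

ROBOT

A 6-joint arm with a two-finger parallel gripper is mounted at the origin on the work surface. World frame = base frame: x ahead of the robot, y to its left, z up, the work surface at z = 0. Lengths are in mm, angles in rad, forces in N, time in s.
With the tool pointing down it reaches from about 275 to 825 mm from the base axis. Payload 4.9 kg.
Tool frame: the origin (TCP) lies at the very end of the fingers, on their centre line; the grasp point (between the pads) lies 19 mm behind it; z points along the fingers, y is the direction in which the jaws open and shut (so a half turn about z gives the same grasp; the last joint's range is limited). The gripper opens to 85 mm and grips with 20 to 120 N. Pads are 22 mm wide; open, the fingers measure 114 mm over their backs; the gripper's body (76 mm by 85 mm) begins 54 mm behind the grasp point. The pads swing forward as they close: fully open they stand 13 mm farther back than shut.
Start: joints at [1.03, 0.326, -0.193, 1.052, 0, 1.437], TCP at [217.616, 505.135, 231.281] pointing down, gripper open.
Joint ranges: [-2.65, 2.65], [-0.97, 1.79], [-1.3, 1.35], [-1.93, 2.1], [-1.47, 1.37], [-3.14, 3.14]. Speed limits (rad/s): [2.57, 2.57, 3.14, 3.14, 3.14, 3.14].

INTERFACE

Orientations are given as [roll, pitch, yaw] about the fixed x, y, z axes, in that order (R = Rz(yaw) Ry(pitch) Rx(roll)).
In Python, from bench import bot, solve_ik, imaging gives the robot as it stands. Calls block until the motion is done:
- bot.move_ptp(position, orientation): joint-space move of the TCP to a pose.
- bot.movel(position, rot=None, max_speed=150, threshold=None): straight line of the TCP; rot=None keeps the orientation; max_speed is the mean speed in mm/s. With threshold (N) it stops when the force on the tool has changed by that much, and returns True; else False.
- bot.move_j(angles): joint-space move.
- bot.grip(opening, effort=None): opening from 0.0 (shut) to 1.0 (fully open); effort is the grip in N (None keeps the last); returns when the fingers have stopped.
- bot.dwell(seconds).
- solve_ik(position, orientation): joint angles nearest the present ones, or None.
- bot.get_state(): the state.
- imaging.capture(name): name is "side" or "top" or "wrist"; returns the picture (400x640x3 uint8, blue, green, red); there is no depth.
- imaging.camera_model(name): a dict with "K" (3x3 intrinsics, pixels), "position" and "rotation" of the camera in the world. Camera axes: x right, y up, looking along -z (the intrinsics and any distortion apply to the point x, -y, -z); pixel columns grow to the right and rows downward; lengths in mm; the calibration is good to about 2 mm. A picture is of the moment at which its call begins: read the wrist's pose just before it. camera_model takes no time and is no camera call; for the wrist camera it gives the pose at the moment of the call.
A pose or a line that the arm cannot do raises bot.IKError and nothing moves.
- bot.sign_off(): hands the job in, once; it reports no verdict.
The state is a dict: "t": time; "qpos": joint angles; "joint_velocities": joint speeds; "effort": joint torques, N m; "tcp_pos": TCP position; "orientation": TCP orientation; "contact_force": force on the tool from outside, world axes, zero at the start; "wrist_torque": the same for the moment, N m; "opening": opening from 0.0 (shut) to 1.0 (fully open).
Only numpy, scipy, OpenCV 4.12 (cv2) and the standard library are available. Lean on these libraries where they do the work, as an engineer would, in place of code of your own. Each camera call takes 0.05 s, during which the arm holds its last target. There are 200 camera calls.

## Working session

There is one attempt and no reset: what is moved stays moved. The work goes in short steps, each a Python script; the robot and the scene stay as the last script left them, time stands still between calls to the robot, and variables do not carry over. Pictures are saved under pics/ and viewed, about 8 in all and at most 12, crops included, and the job is handed in when it is done.

```bash
ls; mkdir -p pics
python3 - <<'E'
from bench import bot, imaging
import cv2, numpy as np
np.set_printoptions(suppress=True,precision=3)
for n in ("side","top","wrist"):
    m=imaging.camera_model(n); print(n,{k:(np.array(v).round(3).tolist() if not isinstance(v,str) else v) for k,v in m.items()})
    cv2.imwrite(f"pics/{n}0.png",imaging.capture(n))
s=bot.get_state();print(s["t"],s["tcp_pos"],s["orientation"],s["contact_force"])
E
```

```text
pics
side {'K': [[408.249, 0.0, 317.341], [0.0, 408.249, 199.748], [0.0, 0.0, 1.0]], 'position': [172.684, -560.051, 940.703], 'rotation': [0.67, 0.014, -0.582]}
top {'K': [[421.135, 0.0, 328.196], [0.0, 421.135, 200.065], [0.0, 0.0, 1.0]], 'position': [328.45, 27.517, 1212.959], 'rotation': [0.188, 0.007, -1.587]}
wrist {'K': [[319.032, 0.0, 318.757], [0.0, 319.032, 197.82], [0.0, 0.0, 1.0]], 'position': [154.559, 532.165, 374.326], 'rotation': [-0.273, 0.003, 1.164]}
0.15 [217.38  504.748 230.676] [-3.14  -0.     2.735] [-0.231 -0.279  0.477]
```

View pics/top0.png

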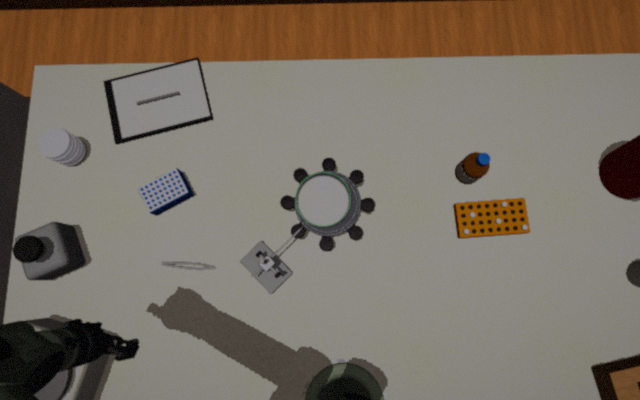

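View pics/side0.png

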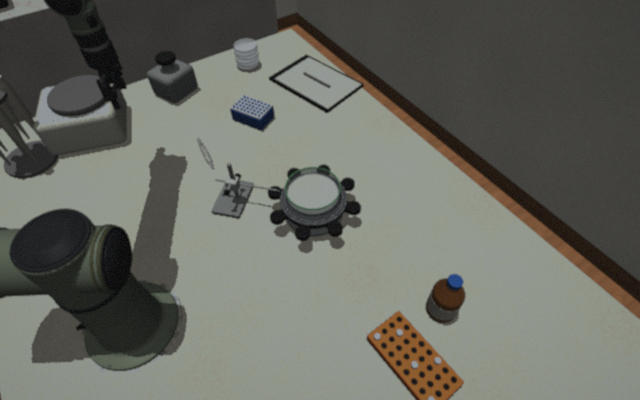

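Top view: turntable about (328,205), dish paper about (324,200), pointer running from the stand (268,262) up-right to the dish at (303,226). The bottle and rack are to the right, with the tip box and forceps to the left. Side view: turntable about (313,200), stand at (233,195), nothing tall near the table except the stand post.

```bash
cat > h.py <<'E'
from bench import bot, solve_ik, imaging
import cv2, numpy as np
from scipy.spatial.transform import Rotation as R
from scipy.optimize import least_squares
np.set_printoptions(suppress=True,precision=2)
def shot(n,save=None):
    m=imaging.camera_model(n); im=imaging.capture(n)
    if save: cv2.imwrite(f"pics/{save}.png",im)
    return im,m
def ray(m,uv,z):
    uv=np.atleast_2d(np.float64(uv)); K=np.array(m["K"]); 
    d=np.c_[(uv[:,0]-K[0,2])/K[0,0],-(uv[:,1]-K[1,2])/K[1,1],-np.ones(len(uv))]
    d=d@R.from_euler('xyz',m["rotation"]).as_matrix().T; p=np.array(m["position"])
    return (p+d*((z-p[2])/d[:,2])[:,None])[:,:2]
def proj(m,P):
    P=np.atleast_2d(np.float64(P)); q=(P-m["position"])@R.from_euler('xyz',m["rotation"]).as_matrix(); K=np.array(m["K"])
    return np.c_[K[0,0]*q[:,0]/-q[:,2]+K[0,2], K[1,1]*q[:,1]/q[:,2]+K[1,2]]
def circ(p,r=None):
    f=lambda v:np.hypot(*(p-v[:2]).T)-(r or v[2])
    return least_squares(f,[*p.mean(0),r or 80],loss='soft_l1',f_scale=1.).x
def lobes(im,m,c,z=70,thr=45):
    "dark blobs 95..140 mm from c -> lobe centres, axis, phase"
    v=im.max(2); vv,uu=np.mgrid[:v.shape[0],:v.shape[1]]
    P=ray(m,np.c_[uu.ravel(),vv.ravel()],z); d=np.hypot(*(P-c).T).reshape(v.shape)
    mask=((v<thr)&(d>99)&(d<150)).astype(np.uint8)
    n,l,st,ce=cv2.connectedComponentsWithStats(mask)
    return mask,[(ray(m,ce[i],z)[0],st[i,4]) for i in range(1,n) if st[i,4]>25]
def fitlobes(L):
    p=np.array(L)
    def f(v):
        q=p-v[:2]; a=np.arctan2(q[:,1],q[:,0]); k=np.round((a-v[2])/(np.pi/4)); t=v[2]+k*np.pi/4
        return (q-112*np.c_[np.cos(t),np.sin(t)]).ravel()
    best=min((least_squares(f,[*p.mean(0),a],loss='soft_l1',f_scale=2.) for a in np.arange(0,.78,.15)),key=lambda s:s.cost)
    return best.x,f(best.x).reshape(-1,2)
def dish(im,m,c,z=76.5,thr=None):
    "white paper: biggest bright low-saturation blob near c"
    hsv=cv2.cvtColor(im,cv2.COLOR_BGR2HSV); vv,uu=np.mgrid[:im.shape[0],:im.shape[1]]
    d=np.hypot(*(ray(m,np.c_[uu.ravel(),vv.ravel()],z)-c).T).reshape(vv.shape)
    near=d<86
    v=cv2.GaussianBlur(hsv[...,2],(3,3),0); t=thr or cv2.threshold(v[near],0,255,cv2.THRESH_OTSU)[0]
    mask=((v>t)&near).astype(np.uint8); mask=cv2.morphologyEx(mask,cv2.MORPH_OPEN,np.ones((5,5)))
    C=max(cv2.findContours(mask,cv2.RETR_EXTERNAL,cv2.CHAIN_APPROX_NONE)[0],key=cv2.contourArea)[:,0]
    P=ray(m,C,z); x=circ(P); return x,np.std(np.hypot(*(P-x[:2]).T)-x[2]),C
E
python3 - <<'E'
from h import *
im=cv2.imread("pics/top0.png");m=imaging.camera_model("top")
c=ray(m,[328,206],70)[0];print(c)
for k in range(2):
    mask,L=lobes(im,m,c);print(np.array([[*a,b] for a,b in L])); x,r=fitlobes([a for a,b in L]);c=x[:2];print("axis",x,r.round(1).tolist())
d=dish(im,m,c);print("dish",d[:2],d[0][:2]-c)
print("tip~",ray(m,[303,226],77.5),"post",ray(m,[268,262],77.5))
mw=imaging.camera_model("wrist");s=bot.get_state()
o=R.from_euler('xyz',s["orientation"])
print("cam offset in tool",o.inv().apply(np.array(mw["position"])-s["tcp_pos"]),(o.inv()*R.from_euler('xyz',mw["rotation"])).as_euler('xyz'))
# candidates: camera above axis
E
```

```text
[529.39  33.03]
[[648.    29.64 124.  ]
 [620.04 110.61 117.  ]
 [611.08 -47.23 131.  ]
 [541.81 145.76 128.  ]
 [531.   -77.79 116.  ]
 [468.35 125.3   37.  ]
 [451.69 -42.96  94.  ]
 [452.5  110.87  40.  ]
 [421.86  39.63  92.  ]]
axis [535.77  34.39   0.74] [[0.3, 0.3], [1.6, 0.7], [-0.2, 1.1], [1.0, -0.5], [0.3, -0.3], [8.1, 8.2], [-1.4, -1.8], [-7.7, -6.2], [-2.0, 0.2]]
[[649.02  29.6  116.  ]
 [620.04 110.61 117.  ]
 [612.19 -48.33 118.  ]
 [541.96 146.8  119.  ]
 [531.   -77.79 116.  ]
 [469.04 124.25  41.  ]
 [453.22 -41.38 113.  ]
 [453.43 109.98  45.  ]
 [424.37  39.57 115.  ]]
axis [536.62  34.55   2.31] [[0.5, 0.2], [0.6, 0.6], [0.1, -0.1], [0.1, 0.4], [-0.4, -0.5], [7.8, 6.9], [-0.6, -0.5], [-7.8, -7.4], [-0.4, -0.2]]
dish (array([543.7 ,  46.83,  69.07]), np.float64(0.853310107521207)) [ 7.08 12.28]
tip~ [[474.19 101.75]] post [[379.01 195.84]]
cam offset in tool [  68.56    0.18 -143.73] [ 2.87 -0.    1.57]
```

Run:
```python
from h import *
A=np.array([536.6,34.5])
for y in np.arange(-np.pi,np.pi,np.pi/6):
    u=np.array([np.cos(y),np.sin(y)]); q=solve_ik([*(A-68.5*u),260],[np.pi,0,y]); print(round(y,2),None if q is None else np.array(q))
y=np.pi*5/6   # choose below if fine
bot.grip(0.0)
u=np.array([np.cos(y),np.sin(y)])
bot.move_ptp([*(A-68.5*u),260],[np.pi,0,y])
bot.dwell(.2)
im,m=shot("wrist","w1"); print(bot.get_state()["t"],m["position"],m["rotation"])
```

```text
-3.14 [-0.06  0.42  0.01  1.17  0.   -0.06]
-2.62 [-0.01  0.4  -0.    1.16  0.   -0.53]
-2.09 [ 0.04  0.36 -0.06  1.14  0.   -1.01]
-1.57 [ 0.05  0.3  -0.15  1.12  0.   -1.52]
-1.05 [ 0.04  0.24 -0.24  1.09  0.   -2.05]
-0.52 [-0.01  0.18 -0.31  1.08  0.   -2.63]
-0.0 [-0.08  0.16 -0.34  1.07  0.    3.06]
0.52 [-0.15  0.17 -0.32  1.08  0.    2.46]
1.05 [-0.2   0.22 -0.26  1.09  0.    1.9 ]
1.57 [-0.2   0.29 -0.17  1.11  0.    1.37]
2.09 [-0.17  0.35 -0.08  1.14  0.    0.87]
2.62 [-0.12  0.4  -0.02  1.16  0.    0.4 ]
3.425 [536.49  35.35 403.76] [-0.27  0.    1.05]
```

View pics/w1.png

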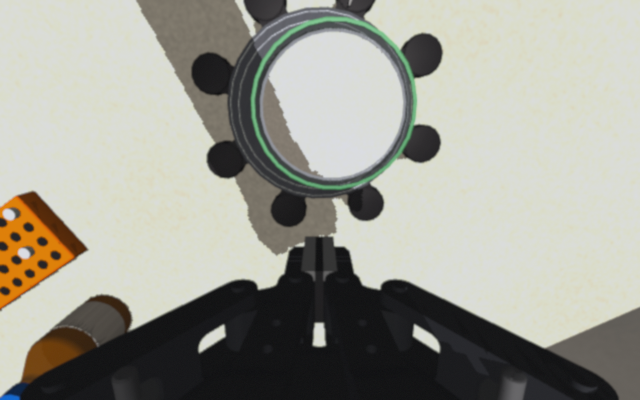

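Wrist view: dish paper about (333,103), its green rim shifted right of the plate, lobes all round. A shadow crosses the paper and the pointer is out of frame at the top, so I'll turn the camera and use the green rim for the dish.

```bash
cat >> h.py <<'E'
def rim(im,m,c,z=101):
    "green glass rim, outer edge"
    b,g,r=[im[...,i].astype(int) for i in range(3)]
    mask=((g-r>25)&(g-b>8)).astype(np.uint8)
    uv=np.argwhere(mask)[:,::-1]; P=ray(m,uv,z); P=P[np.hypot(*(P-c).T)<105]
    x=circ(P); 
    for _ in range(4):
        d=np.hypot(*(P-x[:2]).T); P=P[np.abs(d-x[2])<5]; x=circ(P)
    return x,len(P)
def hover(A,y=np.pi/3,back=45,z=260,save=None):
    u=np.array([np.cos(y),np.sin(y)])
    bot.move_ptp([*(A-back*u),z],[np.pi,0,y]); bot.dwell(.3)
    return shot("wrist",save)
def measure(im,m,A):
    c=np.array(A)
    for _ in range(2):
        L=[a for a,b in lobes(im,m,c)[1] if b>300]; x,r=fitlobes(L)
        ok=np.hypot(*r.T)<4; x,r=fitlobes(np.array(L)[ok]); c=x[:2]
    d,n=rim(im,m,c); return x,np.hypot(*r.T),d,n
E
python3 - <<'E'
from h import *
A=np.array([536.6,34.5])
im,m=hover(A,save="w2")
x,r,d,n=measure(im,m,A); print("axis,phase",x,r,"rim",d,n)
o=d[:2]-x[:2];print("off",np.hypot(*o),np.degrees(np.arctan2(o[1],o[0])))
print(dish(im,m,x[:2])[:2]); print(bot.get_state()["t"])
E
```

```text
h.py:33: RuntimeWarning: Mean of empty slice.
  best=min((least_squares(f,[*p.mean(0),a],loss='soft_l1',f_scale=2.) for a in np.arange(0,.78,.15)),key=lambda s:s.cost)
  ret = um.true_divide(
Traceback (most recent call last):
  File "h.py", line 61, in measure
    ok=np.hypot(*r.T)<4; x,r=fitlobes(np.array(L)[ok]); c=x[:2]
                             ~~~~~~~~^^^^^^^^^^^^^^^^^
  File "h.py", line 33, in fitlobes
    best=min((least_squares(f,[*p.mean(0),a],loss='soft_l1',f_scale=2.) for a in np.arange(0,.78,.15)),key=lambda s:s.cost)
  File "h.py", line 33, in <genexpr>
    best=min((least_squares(f,[*p.mean(0),a],loss='soft_l1',f_scale=2.) for a in np.arange(0,.78,.15)),key=lambda s:s.cost)
              ~~~~~~~~~~~~~^^^^^^^^^^^^^^^^^^^^^^^^^^^^^^^^^^^^^^^^^^^^
ValueError: Initial guess is outside of provided bounds
```

View pics/w2.png

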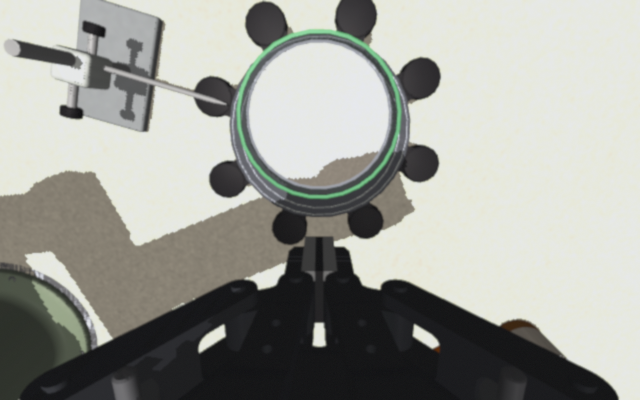

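Excellent view: tip about (227,103), rod back to (107,68), all lobes and the full green rim visible. I'll debug the lobe mask.

Run:
```python
from h import *
im=cv2.imread("pics/w2.png"); m=imaging.camera_model("wrist"); A=np.array([536.6,34.5])
for thr in (45,60,75):
    mask,L=lobes(im,m,A,thr=thr); print(thr,np.array([[*a,b,*proj(m,[*a,70])[0]] for a,b in L]))
print(proj(m,[*A,70]))
for uv in [(419,77),(265,25),(228,180),(290,227)]: print(uv,im[uv[1],uv[0]],ray(m,uv,70), np.hypot(*(ray(m,uv,70)[0]-A)))
d,n=rim(im,m,A);print(d,n)
tip=ray(m,[227,103],77.5)[0];rod=ray(m,[107,68],77.5)[0];print(tip,rod,np.degrees(np.arctan2(*(rod-tip)[::-1])),np.degrees(np.arctan2(*(rod-A)[::-1])),np.hypot(*(tip-A)))
```

```text
45 [[532.56 -77.4  717.   366.12 222.73]
 [453.79 -40.92 706.   288.43 229.28]
 [469.58 -80.92 211.   318.58 251.26]
 [444.65 -72.26 197.   295.91 255.25]
 [489.58 -98.4  193.   341.36 255.38]]
60 [[ 625.4   109.82  625.    361.03   12.44]
 [ 542.97  153.81  427.    261.21   16.09]
 [ 651.03   29.68  975.    422.33   76.99]
 [ 464.58  127.91  257.    208.63   85.67]
 [ 452.91  109.79  227.    209.57  108.28]
 [ 613.66  -47.98  840.    421.29  163.77]
 [ 424.1    40.2   730.    225.18  180.77]
 [ 532.59  -77.59  744.    366.23  222.85]
 [ 453.78  -41.1   733.    288.51  229.41]
 [ 468.47  -82.4  1218.    318.38  252.74]]
75 [[ 620.11  109.59 1169.    356.15   15.84]
 [ 543.14  147.59 1241.    264.94   22.39]
 [ 649.98   30.13 1108.    421.16   77.14]
 [ 467.69  123.91  545.    213.55   87.7 ]
 [ 453.73  109.76  285.    210.25  107.89]
 [ 613.7   -47.82  880.    421.26  163.63]
 [ 424.61   40.76  801.    225.28  180.1 ]
 [ 532.73  -77.65  767.    366.36  222.84]
 [ 453.62  -41.21  763.    288.44  229.57]
 [ 468.68  -81.91 1269.    318.33  252.32]]
[[318.95 131.96]]
(419, 77) [54 52 54] [[648.2   31.31]] 111.6416283293292
(265, 25) [65 63 66] [[541.99 145.69]] 111.32428117503908
(228, 180) [53 52 54] [[427.19  39.4 ]] 109.51762868619463
(290, 227) [30 28 30] [[456.72 -39.47]] 108.87294107579928
[543.07  46.67  73.8 ] 2642
[472.72 104.11] [391.83 187.66] 134.0736824945039 133.38686924121845 94.47714048412051
```

```bash
sed -i 's/thr=45):/thr=85):/' h.py
cat >> h.py <<'E'
PHI=np.radians(133.5)
def fpose(A,a,z,r=118): # finger at polar angle a (rad) about the axis, tool x inward
    return [A[0]+r*np.cos(a),A[1]+r*np.sin(a),z],[np.pi,0,(a+2*np.pi)%(2*np.pi)-np.pi]
def sweep(A,a0,a1,speed=60,step=7.5):
    n=max(1,int(np.ceil(abs(np.degrees(a1-a0))/step)))
    for a in np.linspace(a0,a1,n+1)[1:]:
        p,o=fpose(A,a,48); bot.movel(p,o,max_speed=speed)
def report(x,r,d,n):
    o=d[:2]-x[:2]; e=np.array([np.cos(PHI),np.sin(PHI)])
    print("axis",x[:2],"phase",np.degrees(x[2])%45,"res",r,"rim",d,n,"off",np.hypot(*o),"ang",np.degrees(np.arctan2(o[1],o[0])),"radial",o@e,"lat",o@[-e[1],e[0]],"t",bot.get_state()["t"])
    return np.degrees(np.arctan2(o[1],o[0]))
E
cat > s1.py <<'E'
from h import *
im=cv2.imread("pics/w2.png"); m=imaging.camera_model("wrist"); A=np.array([536.6,34.5])
x,r,d,n=measure(im,m,A); ang=report(x,r,d,n); A=x[:2]; np.save("A.npy",A)
rod=ray(m,[107,68],77.5)[0]-A; print("rod dir",np.degrees(np.arctan2(rod[1],rod[0])))
turn=np.degrees(PHI)-ang; ph=np.degrees(x[2])%45
lobe=ph-135 ; 
while lobe<-100: lobe+=45
while lobe>-80: lobe-=45
a0=np.radians(lobe-22.5); a1=np.radians(lobe+turn-18.2); print(turn,lobe,np.degrees([a0,a1]))
if abs(turn-71)<5:
    bot.move_ptp(*fpose(A,a0,130)); bot.movel(fpose(A,a0,48)[0],max_speed=120); print(bot.get_state()["contact_force"])
    sweep(A,a0,a1); print(bot.get_state()["contact_force"])
    sweep(A,a1,a1-np.radians(4)); p,o=fpose(A,a1-np.radians(4),135); bot.movel(p,max_speed=200)
    im,m=hover(A,save="w3"); x,r,d,n=measure(im,m,A); report(x,r,d,n)
E
python3 s1.py
```

```text
axis [537.87  35.08] phase 42.32164235584977 res [0.61 0.92 0.71 0.58 1.04 0.72] rim [543.07  46.67  73.8 ] 2642 off 12.704415502260346 ang 65.8355423315145 radial 4.828059308960691 lat -11.7512559568427 t 5.15
rod dir 133.74548974964398
67.6644576684855 -92.67835764415022 [-115.18  -43.21]
[-0.19 -0.8   0.06]
[-0.02  0.08 -0.17]
axis [537.52  34.9 ] phase 19.735477437648527 res [2.12 1.13 1.1  1.05 1.   0.91 1.07] rim [528.62  44.53  73.81] 2601 off 13.112941490801354 ang 132.72775192492944 radial 13.111750435415843 lat -0.1767344351056902 t 13.0417
```

Independent check: rotating the dish centre about the axis gives (537.45, 34.77), which agrees. The high side is at the pointer (lateral −0.2 mm, radial 13.1 mm). Now the push, in stages.

```bash
cat > s2.py <<'E'
from h import *
A=np.array([537.5,34.85]); np.save("A.npy",A)
P=lambda r,z: fpose(A,PHI,z,r)
bot.dwell(.3)
bot.move_ptp(*P(125,200)); bot.movel(P(125,88)[0],max_speed=100); print(bot.get_state()["tcp_pos"],bot.get_state()["contact_force"])
bot.movel(P(108,88)[0],max_speed=60)
for r in (104,100,96,92):
    bot.movel(P(r,88)[0],max_speed=20); print(r,bot.get_state()["contact_force"])
shot("wrist","w4")
bot.movel(P(112,88)[0],max_speed=60); bot.movel(P(112,170)[0],max_speed=150)
im,m=hover(A,save="w5"); x,r,d,n=measure(im,m,A); report(x,r,d,n); print("rim-A",d[:2]-A)
E
python3 s2.py
```

```text
[451.94 125.59  88.5 ] [-0.1  -0.27  0.02]
104 [ 0.36 -0.57  0.02]
100 [ 0.12  0.29 -0.57]
96 [-0.48  1.45  0.06]
92 [-0.79  1.1   0.19]
axis [537.48  34.91] phase 19.754062645135292 res [2.16 1.08 1.18 1.07 0.98 0.93 1.08] rim [533.88  39.38  73.81] 2596 off 5.740767751413407 ang 128.9069473562494 radial 5.722331824529943 lat -0.4597095448649813 t 24.9583
rim-A [-3.62  4.53]
```

View pics/w4.png

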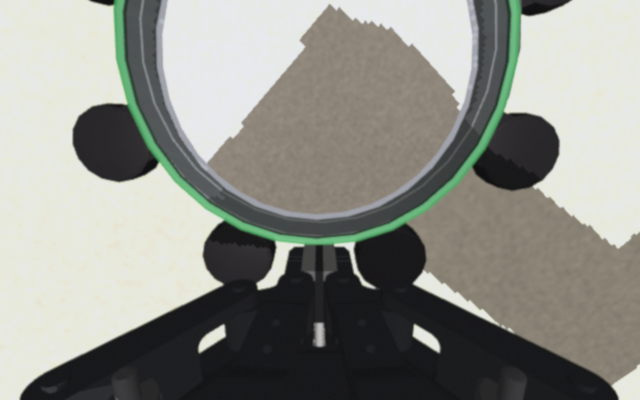

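The finger sits squarely on the wall above the rod (contact about (320,243)). The dish is now 5.7 mm off, as predicted. One more push, to r = 86.2.

```bash
cat > s3.py <<'E'
from h import *
A=np.load("A.npy"); P=lambda r,z: fpose(A,PHI,z,r)
bot.move_ptp(*P(115,180)); bot.movel(P(115,88)[0],max_speed=100)
bot.movel(P(95,88)[0],max_speed=50); bot.movel(P(86.2,88)[0],max_speed=15)
bot.movel(P(112,88)[0],max_speed=60); bot.movel(P(112,170)[0],max_speed=150)
im,m=hover(A,save="w6"); x,r,d,n=measure(im,m,A); report(x,r,d,n); print("rim-A",d[:2]-A)
im,m=shot("top","top6"); L=[a for a,b in lobes(im,m,A,thr=45)[1] if b>50]; y,rr=fitlobes(L); print("top axis",y[:2],np.hypot(*rr.T),"paper",dish(im,m,y[:2])[:2])
E
python3 s3.py
```

```text
axis [537.48  34.92] phase 19.752793698228217 res [2.16 1.08 1.17 1.06 0.98 0.93 1.08] rim [537.49  35.77  73.84] 2613 off 0.8567438173023683 ang 89.74578448194711 radial 0.618837267382844 lat -0.5924950674764883 t 35.8917
rim-A [-0.01  0.92]
top axis [541.69 138.54] [68.9 68.9] paper (array([541.53, 156.2 ,  69.97]), np.float64(20.117272042391257))
```

View pics/w6.png

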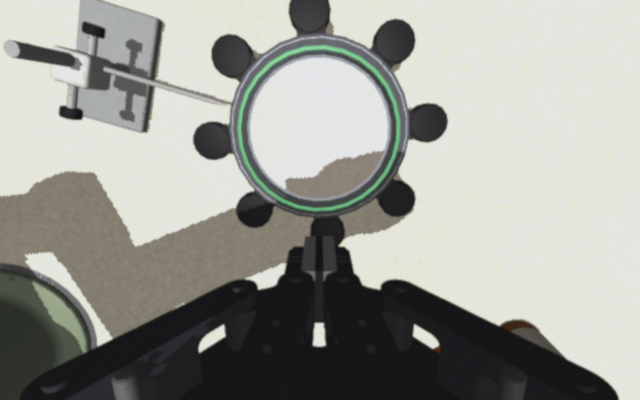

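The picture shows the dish concentric with the plate, the pointer and stand unmoved, and the gripper clear of everything. Handing in.

```bash
python3 -c "
from h import *
print(bot.get_state()['t'],bot.get_state()['contact_force']); bot.sign_off()"
```

```text
35.9417 [ 0.46 -0.09  0.22]
the job is handed in; nothing more can be done
```

The dish is central on the turntable to about 0.9 mm by the last wrist-camera measurement (limit 5 mm), and the job was handed in at about 36 s.

- **Turning:** I turned the table about 67° anticlockwise by pushing one lobe, then took the finger away. The dish's high side was then at the pointer, 0.2 mm to the side of its line and 13.1 mm out. A separate check of the axis, from how the dish centre moved during the turn, agreed to about 0.2 mm.
- **Pushing:** I pushed the dish straight in above the pointer rod in two strokes, which left it 5.7 mm and then 0.9 mm off the axis. The turntable stayed still, and the tool force read at most about 2 N in the first stroke; I did not log it in the second.
- **Final picture:** The dish lies concentric on the plate, the pointer and stand look unmoved, and the gripper is clear.

**Checks that failed or were not made:**
- The last cross-check from the top camera failed. Its lobe fit gave a meaningless result, probably because the arm hid the table, so the final centring rests on the wrist camera alone.
- I did not measure the bystanders' positions again. The arm's planned path never came near them.

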